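# Tip only the nuts out of a two-section dish

### The arm

A 6-joint arm with a two-finger parallel gripper is mounted at the origin on a cart in front of the work surface, level with it; the furniture and walls round the work are solid. World frame = base frame: x ahead of the robot, y to its left, z up, the work surface at z = 0. Lengths are in m, angles in rad, forces in N, time in s.
With the tool pointing down it reaches from about 0.3 to 0.775 m from the base axis. Payload 14.6 kg.
Tool frame: the origin (TCP) lies midway between the tips of the shut fingers; the grasp point (between the pads) lies 19 mm behind it (grasp_offset is the distance from the TCP to the grasp point, in m); z points along the fingers, y is the line along which they close (so a half turn about z gives the same grasp; the last joint's range is limited). The gripper opens to 94 mm and grips with 3 to 60 N. Pads are 16 mm wide; open, the fingers measure 119 mm over their backs; the gripper's body (75 mm by 177 mm) begins 78 mm behind the grasp point.
Start: joints at [1.234, 0.3, 1.521, -0, 1.321, -0.067], TCP at [0.147, 0.53, 0.205] pointing down, gripper open.
Joint ranges: [-3.03, 3.03], [-0.79, 2.21], [0.23, 2.52], [-1.04, 4.18], [0, 3.07], [-2.55, 2.55]. Speed limits (rad/s): [2.22, 2.22, 2.57, 3.14, 3.14, 3.14].

### API

Orientations are given as [roll, pitch, yaw] about the fixed x, y, z axes, in that order (R = Rz(yaw) Ry(pitch) Rx(roll)).
In Python, from station import * gives the robot as it stands. The module is installed in compiled form; this text tells all that it offers.
- The arm moves only by the tool send_rows, never from a script. Its argument "rows" is a list of rows, each an object of numbers: "dx", "dy", "dz": the shift along the tool's x, y, z in mm; "roll": the turn about the tool's z in degrees; "jaw": the closure, from -1 (fully open) to 1 (shut). In form: [{"dx": .., "dy": .., "dz": .., "roll": .., "jaw": ..}, ...]. A call has 1 to 12 rows; each row shifts and turns the commanded pose from where the row before left it, along the tool's axes as they then stand; what a row does not reach is not made up. A row lasts 1/12 s, in which the tool goes at most 41.7 mm and 7.16 degrees, less where a joint would pass 70% of its speed; a pose out of reach is approached as far as the arm can. A call is refused whole if a number of a shift passes 41.7 or a number of a turn 7.16, either way. A call with a gripper value outside its range is refused whole. The fingers move at their own pace and stop on an object; "force" is the grip in N (left out, the last holds). Time passes only in rows, so rows that do not move let the fingers close. It gives the time, the measured TCP pose, the force, the opening and the grip force at its end, in the units of the state.
- get_obs(): the state, without advancing time (a new reading comes with each control period).
- camera(name): name is "side" or "top" or "wrist"; returns a dict with "frame" (400x640x3 uint8, red, green, blue), "z_map" (400x640 float32, m along the optical axis (not along the pixel's ray), 0 where there is no reading), "camera_matrix" (3x3 intrinsics, pixels), "D" ([k1, k2, p1, p2, k3] as OpenCV has them; the pictures are not rectified), "rvec" (rotation vector, rad) and "tvec" (3), from world to camera coordinates, as OpenCV has them. Camera axes: x right, y down, z forward; pixel columns grow to the right and rows downward; lengths in m; the calibration is good to about 2 mm. A picture is of the moment at which its call begins.
- hand_in(): hands the job in; it is judged then, once.
The state is a dict: "time_s": time; "qpos": joint angles; "joint_vel": joint speeds; "tau": joint torques, N m; "ee_pos": TCP position; "eef_rot": TCP orientation; "force": force on the tool from outside, world axes, zero at the start; "moment": the same for the moment, N m; "grip_width": finger opening in m; "grip_force": force on a finger pad.
Only numpy, scipy, OpenCV 4.12 (cv2) and the standard library are available. Lean on these libraries where they do the work, as an engineer would, in place of code of your own. Each camera call takes 0.05 s, during which the arm holds its last target. There are 200 camera calls.

### The job

Draw the two-section dish out from under the riser by its nut-end handle and set it down upright on the open worktop, with its sugar-end handle well clear of the riser, and let go. Then take it by the sugar-end handle and tip it over the bowl so that all three nuts go into the bowl while the three sugar cubes stay in their section, and set the dish back down upright on the worktop. Do not push the bowl or the tin about.

Things in the scene. Friction and masses are not known exactly. Their poses are not given: they have to be found in the camera images.
- dish: white ceramic two-section dish, 228 x 96 mm (284 mm over its handles), 0.25 kg. Origin under the middle of its foot (116 x 76 mm), z up. x runs along it: nuts in the section at -x, sugar cubes in that at +x. Inner floor at z = 13 mm for x = -70 to 70 mm; divider across the middle, 5 mm thick, top at 39 mm; upright long sides at y = +-45 mm, top at 42 mm. Too wide to be gripped across
- nut_lip (a point): middle of the lip at the dish's nut end (dish x = -112 mm, z = 37 mm). Each end is no wall but a ramp rising at 30 degrees from the floor to such a lip, 86 mm wide inside, so a section empties over its end when the dish is tipped about 60 degrees that way, while the other section's load lies against the divider
- dish_nut_handle: handle at the nut end, origin at its middle (dish x = -127 mm, z = 30 mm): a level tongue in line with the dish, 20 mm wide (dish y), 10 mm thick, 33 mm out from the lip. The nuts slide over it when poured. At the start this end stands out in front of the riser
- dish_sugar_handle: the equal handle at the sugar end, origin at its middle (dish x = +127 mm, z = 30 mm). At the start it is beneath the riser's board and cannot be reached from above
- riser: low dark wooden shelf fixed on the worktop: board 110 (x) x 220 (y) mm, underside at 80 mm, top at 94 mm, on two 12 mm side panels 192 mm apart inside; open at the front (-x) and back. Origin on the worktop under the board's centre. A cup (51 mm) and a jam jar (112 mm) stand fixed on it
- bowl: round steel bowl, loose, 0.6 kg, rim 160 mm across and 65 mm high; origin under its centre
- nut0_center (a point): centre of a whole brown nut, round with a small tip, 27 mm across, 28 mm long, 12 g; rolls
- nut1_center (a point): centre of a whole brown nut, round with a small tip, 27 mm across, 28 mm long, 12 g; rolls
- nut2_center (a point): centre of a whole brown nut, round with a small tip, 27 mm across, 28 mm long, 12 g; rolls
- cube0_center (a point): centre of a pale brown sugar cube, 17 mm, 10 g
- cube1_center (a point): centre of a pale brown sugar cube, 17 mm, 10 g
- cube2_center (a point): centre of a pale brown sugar cube, 17 mm, 10 g
- tin_center (a point): centre of a closed food tin, 76 mm across, 58 mm high, loose; a bystander

How it is judged:
On the way, in this order (a step that is already met when the one before it is completed fails the run):
1. the dish is drawn out at least 50 mm, held by its nut-end handle (contact force between the fingers and dish_nut_handle above 0.5 N and distance of dish from where it was at the start of the episode above 0.05 m), for 0.1 s.
2. the dish stands upright on the worktop, still and let go, its sugar-end handle at least 20 mm clear of the riser's board (height (world z) of dish below 0.006 m and angle between dish's own z axis and vertical below 0.08 rad and linear speed of dish below 0.02 m/s and contact force between the fingers and dish below 0.1 N and (x of dish_sugar_handle in the frame of riser below -0.075 m or y of dish_sugar_handle in the frame of riser above 0.13 m or y of dish_sugar_handle in the frame of riser below -0.13 m)), for 0.2 s.
3. the dish is held up by its sugar-end handle and tipped nut end down by 30 degrees or more (contact force between the fingers and dish_sugar_handle above 0.5 N and angle between dish's own x axis and vertical below 1.05 rad and height (world z) of dish_sugar_handle above 0.1 m), for 0.1 s.
At the end, for the whole second after the job is handed in: all three nuts lie in the bowl (within 70 mm of its axis, below its rim), the bowl stands upright, the three sugar cubes are in their own section of the dish, and the dish stands level on the worktop (within 5 degrees), still and let go (height (world z) of dish below 0.006 m and angle between dish's own z axis and vertical below 0.08 rad and linear speed of dish below 0.02 m/s and contact force between the fingers and dish below 0.1 N and x of cube0_center in the frame of dish between 0 and 0.125 m and z of cube0_center in the frame of dish between 0.005 and 0.06 m and y of cube0_center in the frame of dish between -0.048 and 0.048 m and x of cube1_center in the frame of dish between 0 and 0.125 m and z of cube1_center in the frame of dish between 0.005 and 0.06 m and y of cube1_center in the frame of dish between -0.048 and 0.048 m and x of cube2_center in the frame of dish between 0 and 0.125 m and z of cube2_center in the frame of dish between 0.005 and 0.06 m and y of cube2_center in the frame of dish between -0.048 and 0.048 m and horizontal distance between each of nut0_center, nut1_center, nut2_center and bowl below 0.07 m and height (world z) of each of nut0_center, nut1_center, nut2_center below 0.062 m and angle between bowl's own z axis and vertical below 0.1 rad); the robot touches nothing.
It fails at once if a sugar cube leaves its section of the dish (not (x of cube0_center in the frame of dish between 0 and 0.125 m and z of cube0_center in the frame of dish between 0.005 and 0.06 m and y of cube0_center in the frame of dish between -0.048 and 0.048 m) or not (x of cube1_center in the frame of dish between 0 and 0.125 m and z of cube1_center in the frame of dish between 0.005 and 0.06 m and y of cube1_center in the frame of dish between -0.048 and 0.048 m) or not (x of cube2_center in the frame of dish between 0 and 0.125 m and z of cube2_center in the frame of dish between 0.005 and 0.06 m and y of cube2_center in the frame of dish between -0.048 and 0.048 m)).
It fails at once if the bowl or the tin is pushed more than 30 mm (distance of any of bowl, tin_center from where it was at the start of the episode above 0.03 m).
It also fails if it takes over 67 s, if anything falls off the work surface, if the arm or the gripper's body presses on something with over 40 N, if the wrist force passes 120 N, or if a joint passes its speed limit or range.

## Working session

There is one attempt and no reset: what is moved stays moved. The work goes in short steps, Python scripts to look and compute and a tool call to move; the robot and the scene stay as the last step left them, time stands still between calls to the robot, and variables do not carry over. Pictures are saved under pics/ and viewed, at most 10 in all, crops included, and the job is handed in when it is done.

Besides the shell and the picture viewer there is one more tool, called after ">>>" in YAML: its name, and indented under it one key for each argument. send_rows: Moves the arm, as the interface text tells. Its arguments: {"type":"object","properties":{"rows":{"type":"array"},"force":{"type":"number"}},"required":["rows"]}

```bash
mkdir -p pics; cat > h.py <<'E'
from station import *
import numpy as np, cv2
def snap(n,f):
    c=camera(n); cv2.imwrite('pics/'+f,c['frame'][:,:,::-1]); np.savez('pics/'+f[:-4]+'.npz',**c); return c
def load(f): return dict(np.load('pics/'+f+'.npz'))
def pts(c):
    K,D=c['camera_matrix'],c['D']; R=cv2.Rodrigues(c['rvec'])[0]; t=c['tvec'].reshape(3)
    v,u=np.mgrid[0:400,0:640]; p=np.stack([u,v],-1).reshape(-1,1,2).astype(float)
    n=cv2.undistortPoints(p,K,D).reshape(400,640,2); z=c['z_map'][...,None]
    P=np.concatenate([n*z,z],-1); return (P-t)@R
def ray(c,u,v,h):
    K,D=c['camera_matrix'],c['D']; R=cv2.Rodrigues(c['rvec'])[0]; t=c['tvec'].reshape(3)
    n=cv2.undistortPoints(np.array([[[u,v]]],float),K,D).reshape(2); d=R.T@np.r_[n,1]; o=-R.T@t
    return o+d*(h-o[2])/d[2]
E
python3 -c "
from h import *
o=get_obs();print(o)
a=snap('top','t0.png')['frame'];b=snap('side','s0.png')['frame']
for f in 't0','s0':
    c=load(f);R=cv2.Rodrigues(c['rvec'])[0];print(f,-R.T@c['tvec'].reshape(3))
"
```

```text
{'time_s': 0.0, 'qpos': array([ 1.23439625e+00,  3.00504849e-01,  1.52157987e+00, -8.89898711e-06,
        1.32070015e+00, -6.66381547e-02]), 'joint_vel': array([-0.00038489, -0.0022115 , -0.00071878, -0.00050956, -0.00162021,
        0.00097675]), 'tau': array([ 1.47362234e-04, -5.31819606e+01, -3.52742851e+01,  7.08467513e-02,
        2.43756291e-02, -1.14891336e-04]), 'ee_pos': array([0.14651425, 0.52985271, 0.20486833]), 'eef_rot': array([-3.14040251e+00, -7.07877685e-05,  2.87183290e+00]), 'force': array([ 0.07706721, -0.40577052,  0.413303  ]), 'moment': array([0.01875283, 0.00608978, 0.02471321]), 'grip_force': 0.0, 'grip_width': 0.09375326882957544}
t0 [0.53373779 0.00711911 1.1889746 ]
s0 [ 0.80983443 -0.58019547  0.84101017]
```

View pics/t0.png

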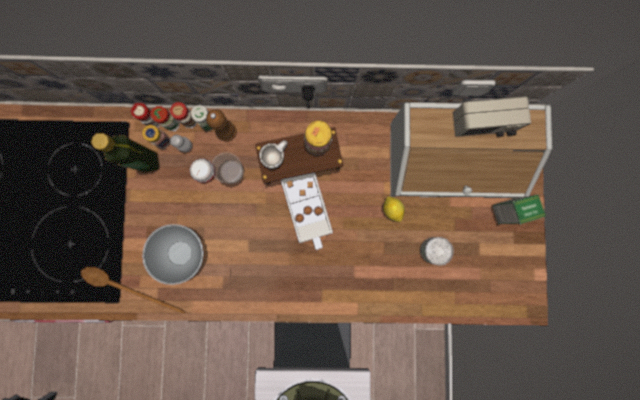

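View pics/s0.png

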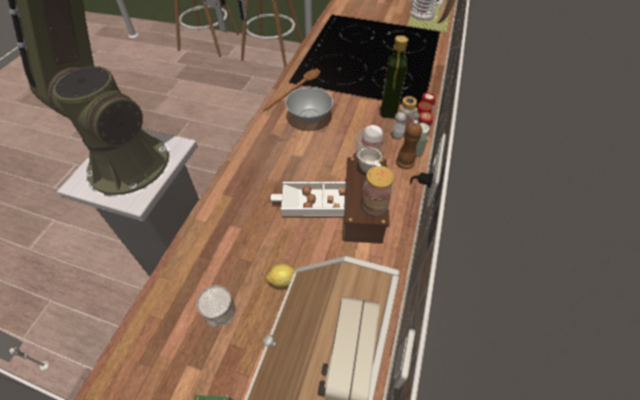

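The top view has up = +x and left = +y. The nut handle is at about (318,243), the bowl at (174,254), the riser at (300,157), the tin at (438,250) and the lemon at (394,208). The side view agrees. Next I'll measure with the depth map.

```bash
python3 -c "
from h import *
c=load('t0');P=pts(c);hsv=cv2.cvtColor(c['frame'],cv2.COLOR_RGB2HSV)
r=lambda u0,u1,v0,v1:(slice(v0,v1),slice(u0,u1))
def reg(name,box,m):
    q=P[box][m[box]]; print(name,len(q),q.mean(0).round(3),q.min(0).round(3),q.max(0).round(3)); return q
print('table z',P[280,300],P[220,250],P[300,200])
h=P[...,2]; w=(hsv[...,1]<60)&(hsv[...,2]>150)&(h>.005)&(h<.075)
q=reg('dish',r(270,340,170,255),w)
m=np.zeros((400,640),np.uint8);s=r(270,340,170,255);m[s]=w[s]
# handle: rows below lip
for v in range(226,252,2):
    u=np.where(m[v])[0]
    if len(u): print(v,u.min(),u.max(),ray(c,u.min(),v,.035).round(3),ray(c,u.max(),v,.035).round(3))
# long side rims at z=.042
for v in range(184,226,8):
    u=np.where(m[v])[0]; print(v,ray(c,u.min(),v,.042).round(3),ray(c,u.max(),v,.042).round(3))
b=(h>.058)&(h<.075); q=reg('bowl rim',r(135,215,215,295),b); 
(x,y),rad=cv2.minEnclosingCircle(q[:,:2].astype(np.float32));print('bowl',x,y,rad)
q=reg('tin',r(415,462,230,275),(h>.05)&(h<.066)); print(cv2.minEnclosingCircle(q[:,:2].astype(np.float32)))
q=reg('riser',r(245,350,125,190),(h>.086)&(h<.1));print(cv2.minAreaRect(q[:,:2].astype(np.float32)),cv2.boxPoints(cv2.minAreaRect(q[:,:2].astype(np.float32))))
reg('lemon',r(375,410,190,226),h>.02); reg('all high',r(130,460,110,300),h>.1)
reg('jars',r(180,246,135,190),h>.03)
"
```

```text
table z [0.39732974 0.03896569 0.00221987] [ 0.56407217  0.18465252 -0.0011075 ] [ 0.33851261  0.31784419 -0.00220033]
dish 1934 [0.595 0.022 0.022] [ 0.488 -0.045  0.006] [0.691 0.093 0.047]
226 294 330 [0.548 0.057 0.035] [ 0.55  -0.042  0.035]
228 295 330 [0.543 0.054 0.035] [ 0.544 -0.042  0.035]
230 296 331 [0.537 0.052 0.035] [ 0.539 -0.045  0.035]
232 296 331 [0.532 0.052 0.035] [ 0.533 -0.045  0.035]
234 297 325 [0.526 0.049 0.035] [ 0.527 -0.029  0.035]
236 297 318 [0.521 0.049 0.035] [ 0.522 -0.009  0.035]
238 298 319 [0.515 0.046 0.035] [ 0.516 -0.012  0.035]
240 299 320 [0.51  0.043 0.035] [ 0.511 -0.015  0.035]
242 314 320 [0.505 0.001 0.035] [ 0.505 -0.015  0.035]
244 314 321 [0.5   0.001 0.035] [ 0.5   -0.018  0.035]
246 315 321 [ 0.494 -0.002  0.035] [ 0.494 -0.018  0.035]
248 315 318 [ 0.489 -0.002  0.035] [ 0.489 -0.01   0.035]
184 [0.664 0.093 0.042] [ 0.666 -0.005  0.042]
192 [0.642 0.087 0.042] [ 0.643 -0.013  0.042]
200 [0.62  0.078 0.042] [ 0.621 -0.019  0.042]
208 [0.598 0.072 0.042] [ 0.599 -0.025  0.042]
216 [0.576 0.063 0.042] [ 0.577 -0.033  0.042]
224 [0.554 0.057 0.042] [ 0.555 -0.039  0.042]
bowl rim 427 [0.468 0.389 0.063] [0.39  0.299 0.058] [0.549 0.456 0.07 ]
bowl 0.4691940248012543 0.37874460220336914 0.0806150957942009
tin 603 [ 0.488 -0.337  0.055] [ 0.451 -0.375  0.05 ] [ 0.524 -0.299  0.062]
((0.4886288046836853, -0.33710330724716187), 0.038286589086055756)
riser 2299 [0.729 0.045 0.093] [ 0.663 -0.07   0.086] [0.815 0.163 0.1  ]
((0.7393516302108765, 0.04612915217876434), (0.1112089455127716, 0.21987363696098328), 12.904738426208496) [[ 0.6605993   0.14087108]
 [ 0.70970386 -0.07344915]
 [ 0.81810397 -0.04861277]
 [ 0.7689994   0.16570745]]
lemon 518 [ 0.609 -0.218  0.056] [ 0.534 -0.259  0.02 ] [0.652 0.007 1.189]
all high 7515 [ 0.749 -0.104  0.193] [ 0.534 -0.379  0.1  ] [0.856 0.492 1.189]
jars 965 [0.713 0.287 0.077] [0.534 0.007 0.03 ] [0.801 0.378 1.189]
```

>>> send_rows:
  rows:
    - {"roll":-6.6,"jaw":-1}
    - {"roll":-6.6}
    - {"roll":-6.6}
    - {"roll":-6.6}
    - {"roll":-6.6}
    - {"dx":-5,"dy":-20}
    - {"dx":-11,"dy":-38}
    - {"dx":-11,"dy":-38}
    - {"dx":-11,"dy":-38}
    - {"dx":-11,"dy":-38}
    - {"dx":-11,"dy":-38}
    - {"dx":-11,"dy":-38}
  force: 20

```text
invalid input at $.rows[0]: expected keys dx, dy, dz, roll, jaw
```

>>> send_rows:
  rows:
    - {"dx":-11,"dy":-38}
    - {"dx":-11,"dy":-38}
    - {"dx":-11,"dy":-38}
    - {"dx":-11,"dy":-38}
    - {"dx":-11,"dy":-38}
    - {"dx":-11,"dy":-38}
    - {"dx":-11,"dy":-38}
    - {"dx":-11,"dy":-38}
    - {"dx":-11,"dy":-38}
    - {"dx":-6,"dy":-28}
    - {"dz":20}
    - {"dz":0}

```text
invalid input at $.rows[0]: expected keys dx, dy, dz, roll, jaw
```

```bash
python3 -c "
from h import *
o=get_obs();print(o['time_s'],o['ee_pos'],o['eef_rot'],o['qpos'])
c=snap('wrist','w1.png');P=pts(c);h=P[...,2];R=cv2.Rodrigues(c['rvec'])[0];print(-R.T@c['tvec'].reshape(3))
print(P[200,320],P[100,320],P[200,100])
"
```

```text
0.1 [0.14654321 0.52988309 0.2049654 ] [-3.14059381e+00 -8.07041794e-05  2.87170281e+00] [ 1.23435348e+00  3.00395009e-01  1.52149283e+00  1.45514903e-05
  1.32070681e+00 -6.65566428e-02]
[0.07602462 0.55022841 0.38430119]
[ 0.29724142  0.48675479 -0.52168088] [ 0.0336653   0.55945049 -0.8974559 ] [ 0.15702026 -0.37224965 -0.896917  ]
```

View pics/w1.png

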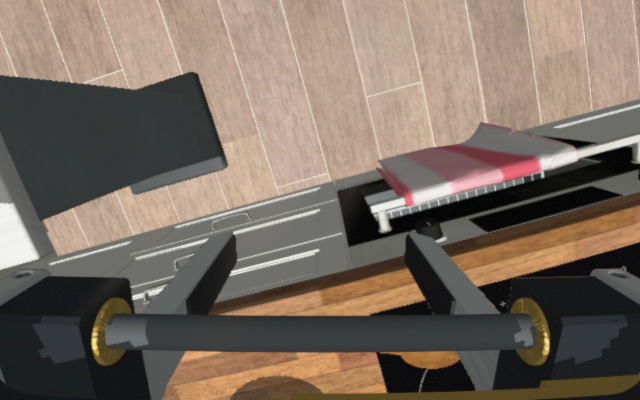

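The moves were refused because every row needs all five keys. The picture only shows the start pose, with the floor and the cabinet fronts in view. I'll send them again.

>>> send_rows:
  rows:
    - {"dx":0,"dy":0,"dz":0,"roll":-6.6,"jaw":-1}
    - {"dx":0,"dy":0,"dz":0,"roll":-6.6,"jaw":-1}
    - {"dx":0,"dy":0,"dz":0,"roll":-6.6,"jaw":-1}
    - {"dx":0,"dy":0,"dz":0,"roll":-6.6,"jaw":-1}
    - {"dx":0,"dy":0,"dz":0,"roll":-6.6,"jaw":-1}
    - {"dx":-5,"dy":-20,"dz":0,"roll":0,"jaw":-1}
    - {"dx":-11,"dy":-38,"dz":0,"roll":0,"jaw":-1}
    - {"dx":-11,"dy":-38,"dz":0,"roll":0,"jaw":-1}
    - {"dx":-11,"dy":-38,"dz":0,"roll":0,"jaw":-1}
    - {"dx":-11,"dy":-38,"dz":0,"roll":0,"jaw":-1}
    - {"dx":-11,"dy":-38,"dz":0,"roll":0,"jaw":-1}
    - {"dx":-11,"dy":-38,"dz":0,"roll":0,"jaw":-1}
  force: 20

```text
time_s: 1.15
ee_pos: [0.2895, 0.3133, 0.2054]
eef_rot: [3.142, 0.0, -2.835]
force: [1.0, 0.0, -0.0]
grip_width: 0.0937
grip_force: 0.0
```

>>> send_rows:
  rows:
    - {"dx":-11,"dy":-38,"dz":0,"roll":0,"jaw":-1}
    - {"dx":-11,"dy":-38,"dz":0,"roll":0,"jaw":-1}
    - {"dx":-11,"dy":-38,"dz":0,"roll":0,"jaw":-1}
    - {"dx":-11,"dy":-38,"dz":0,"roll":0,"jaw":-1}
    - {"dx":-11,"dy":-38,"dz":0,"roll":0,"jaw":-1}
    - {"dx":-11,"dy":-38,"dz":0,"roll":0,"jaw":-1}
    - {"dx":-11,"dy":-38,"dz":0,"roll":0,"jaw":-1}
    - {"dx":-11,"dy":-38,"dz":0,"roll":0,"jaw":-1}
    - {"dx":-11,"dy":-38,"dz":0,"roll":0,"jaw":-1}
    - {"dx":-6,"dy":-28,"dz":0,"roll":0,"jaw":-1}
    - {"dx":0,"dy":0,"dz":20,"roll":0,"jaw":-1}
    - {"dx":0,"dy":0,"dz":0,"roll":0,"jaw":-1}

```text
time_s: 2.15
ee_pos: [0.4998, -0.0072, 0.1824]
eef_rot: [3.14, -0.004, -2.838]
force: [-0.8, -0.2, -2.0]
grip_width: 0.094
grip_force: 0.0
```

```bash
cat >> h.py <<'E'
def st():
    o=get_obs();print('t',round(o['time_s'],2),'p',o['ee_pos'].round(4),'yaw',np.degrees(o['eef_rot'][2]).round(2),'F',o['force'].round(2),'M',o['moment'].round(2),'w',round(o['grip_width'],4),'gf',round(o['grip_force'],1));return o
def totool(o,target):
    from scipy.spatial.transform import Rotation as R
    return (R.from_euler('xyz',o['eef_rot']).inv().apply(np.array(target)-o['ee_pos'])*1000).round(1)
E
python3 -c "
from h import *
o=st();print(totool(o,[.501,-.008,.015]))
c=snap('wrist','w2.png');P=pts(c);h=P[...,2]
"
```

```text
t 2.15 p [ 0.4998 -0.0072  0.1824] yaw -162.59 F [-0.82 -0.23 -2.03] M [0.03 0.06 0.02] w 0.094 gf 0.0
[ -1.7  -1.4 167.4]
```

View pics/w2.png

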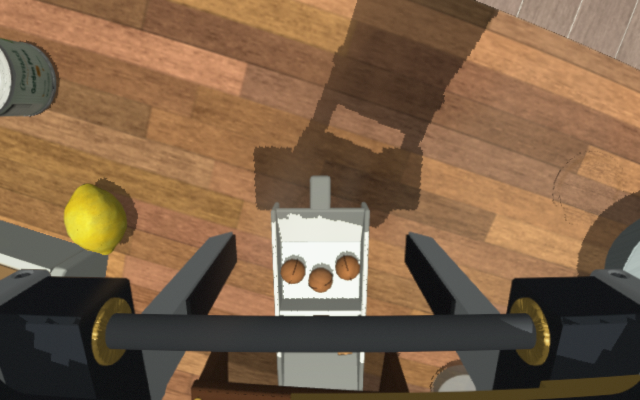

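The wrist view shows the dish in line with the tool. The nut handle spans columns 310–330 and rows 177–208, between the fingers, and the three nuts lie at about (320,270). I'll check the handle middle, then descend.

```bash
python3 -c "
from h import *
c=load('w2')
for u,v in [(320,178),(320,207),(311,190),(330,190)]: print(ray(c,u,v,.035).round(4), pts(c)[v+3,u].round(3))
o=get_obs();print(totool(o,np.r_[(ray(c,320,178,.035)+ray(c,320,207,.035))[:2]/2,.015]))
"
```

```text
[ 0.4878 -0.0104  0.035 ] [ 0.49  -0.01   0.036]
[ 0.5153 -0.0018  0.035 ] [ 0.518 -0.001  0.036]
[ 0.5016 -0.0152  0.035 ] [ 0.505 -0.014  0.034]
[0.4962 0.0024 0.035 ] [0.499 0.003 0.034]
[ -2.3  -0.5 168.9]
```

>>> send_rows:
  rows:
    - {"dx":-1,"dy":0,"dz":34,"roll":0,"jaw":-1}
    - {"dx":-1,"dy":0,"dz":34,"roll":0,"jaw":-1}
    - {"dx":0,"dy":0,"dz":34,"roll":0,"jaw":-1}
    - {"dx":0,"dy":0,"dz":34,"roll":0,"jaw":-1}
    - {"dx":0,"dy":0,"dz":20,"roll":0,"jaw":-1}
    - {"dx":0,"dy":0,"dz":12,"roll":0,"jaw":-1}
    - {"dx":0,"dy":0,"dz":0,"roll":0,"jaw":0}
    - {"dx":0,"dy":0,"dz":0,"roll":0,"jaw":0.3}
    - {"dx":0,"dy":0,"dz":0,"roll":0,"jaw":1}
    - {"dx":0,"dy":0,"dz":0,"roll":0,"jaw":1}
    - {"dx":0,"dy":0,"dz":0,"roll":0,"jaw":1}
    - {"dx":0,"dy":0,"dz":0,"roll":0,"jaw":1}
  force: 25

```text
time_s: 3.2
ee_pos: [0.5029, -0.0055, 0.0182]
eef_rot: [-3.141, 0.001, -2.835]
force: [0.1, 0.3, -0.1]
grip_width: 0.0577
grip_force: 0.0
```

```bash
python3 -c "
from h import *
st()"
```

```text
t 3.2 p [ 0.5029 -0.0055  0.0182] yaw -162.45 F [ 0.1   0.27 -0.09] M [0.05 0.04 0.02] w 0.0577 gf 0.0
```

>>> send_rows:
  rows:
    - {"dx":0,"dy":0,"dz":0,"roll":0,"jaw":1}
    - {"dx":0,"dy":0,"dz":0,"roll":0,"jaw":1}
    - {"dx":0,"dy":0,"dz":0,"roll":0,"jaw":1}
    - {"dx":0,"dy":0,"dz":0,"roll":0,"jaw":1}
    - {"dx":0,"dy":0,"dz":0,"roll":0,"jaw":1}
    - {"dx":0,"dy":0,"dz":0,"roll":0,"jaw":1}
    - {"dx":0,"dy":0,"dz":0,"roll":0,"jaw":1}
    - {"dx":0,"dy":0,"dz":0,"roll":0,"jaw":1}
  force: 25

```text
time_s: 3.87
ee_pos: [0.5026, -0.0056, 0.0174]
eef_rot: [-3.142, -0.0, -2.836]
force: [0.1, 0.0, -0.4]
grip_width: 0.0196
grip_force: 25.0
```

>>> send_rows:
  rows:
    - {"dx":2,"dy":0,"dz":0,"roll":0,"jaw":1}
    - {"dx":4,"dy":0,"dz":0,"roll":0,"jaw":1}
    - {"dx":6,"dy":0,"dz":0,"roll":0,"jaw":1}
    - {"dx":8,"dy":0,"dz":0,"roll":0,"jaw":1}
    - {"dx":8,"dy":0,"dz":0,"roll":0,"jaw":1}
    - {"dx":8,"dy":0,"dz":0,"roll":0,"jaw":1}
    - {"dx":8,"dy":0,"dz":0,"roll":0,"jaw":1}
    - {"dx":6,"dy":0,"dz":0,"roll":0,"jaw":1}
    - {"dx":4,"dy":0,"dz":0,"roll":0,"jaw":1}
    - {"dx":2,"dy":0,"dz":0,"roll":0,"jaw":1}

```text
time_s: 4.7
ee_pos: [0.4487, -0.0226, 0.0175]
eef_rot: [-3.142, -0.0, -2.836]
force: [1.0, 0.0, -1.2]
grip_width: 0.0202
grip_force: 25.0
```

```bash
python3 -c "
from h import *
st();snap('top','t3.png')"
```

```text
t 4.7 p [ 0.4487 -0.0226  0.0175] yaw -162.47 F [ 0.95  0.05 -1.24] M [ 0.11 -0.17 -0.05] w 0.0202 gf 25.0
```

View pics/t3.png

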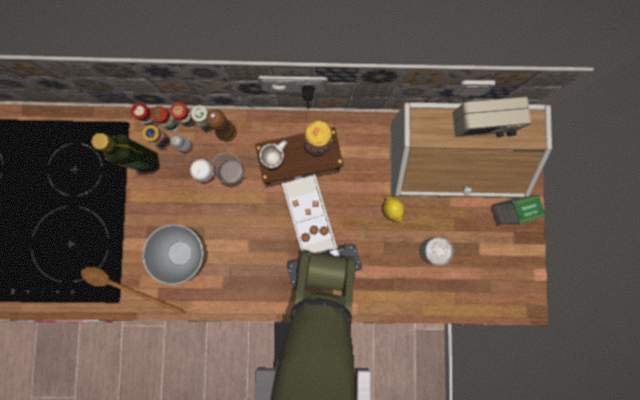

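The top view shows the dish following by about 57 mm, with the nuts at (315,235), the cubes at (305,203), and the sugar end still at the riser edge (300,178). I'll draw it further and let go.

>>> send_rows:
  rows:
    - {"dx":3,"dy":0,"dz":0,"roll":0,"jaw":1}
    - {"dx":6,"dy":0,"dz":0,"roll":0,"jaw":1}
    - {"dx":9,"dy":0,"dz":0,"roll":0,"jaw":1}
    - {"dx":10,"dy":0,"dz":0,"roll":0,"jaw":1}
    - {"dx":10,"dy":0,"dz":0,"roll":0,"jaw":1}
    - {"dx":10,"dy":0,"dz":0,"roll":0,"jaw":1}
    - {"dx":10,"dy":0,"dz":0,"roll":0,"jaw":1}
    - {"dx":8,"dy":0,"dz":0,"roll":0,"jaw":1}
    - {"dx":6,"dy":0,"dz":0,"roll":0,"jaw":1}
    - {"dx":4,"dy":0,"dz":0,"roll":0,"jaw":1}
    - {"dx":2,"dy":0,"dz":0,"roll":0,"jaw":1}
    - {"dx":0,"dy":0,"dz":0,"roll":0,"jaw":1}

```text
time_s: 5.75
ee_pos: [0.3744, -0.046, 0.0174]
eef_rot: [3.141, -0.001, -2.836]
force: [-1.2, 0.3, 0.0]
grip_width: 0.0193
grip_force: 25.0
```

>>> send_rows:
  rows:
    - {"dx":0,"dy":0,"dz":0,"roll":0,"jaw":0.3}
    - {"dx":0,"dy":0,"dz":0,"roll":0,"jaw":0.3}
    - {"dx":0,"dy":0,"dz":0,"roll":0,"jaw":0.3}
    - {"dx":0,"dy":0,"dz":0,"roll":0,"jaw":0.3}
    - {"dx":0,"dy":0,"dz":0,"roll":0,"jaw":0.3}
    - {"dx":0,"dy":0,"dz":-10,"roll":0,"jaw":0.3}
    - {"dx":0,"dy":0,"dz":-30,"roll":0,"jaw":0.3}
    - {"dx":0,"dy":0,"dz":-40,"roll":0,"jaw":0.3}
    - {"dx":-10,"dy":0,"dz":-40,"roll":0,"jaw":0.3}
    - {"dx":-20,"dy":0,"dz":-40,"roll":0,"jaw":0.3}
    - {"dx":-30,"dy":0,"dz":-20,"roll":0,"jaw":0.3}
    - {"dx":-30,"dy":0,"dz":0,"roll":0,"jaw":0.3}

```text
time_s: 6.75
ee_pos: [0.462, -0.019, 0.1998]
eef_rot: [-3.138, 0.008, -2.836]
force: [0.2, -0.6, 0.8]
grip_width: 0.0327
grip_force: 0.0
```

>>> send_rows:
  rows:
    - {"dx":-30,"dy":0,"dz":0,"roll":0,"jaw":0.3}
    - {"dx":-30,"dy":0,"dz":0,"roll":0,"jaw":0.3}
    - {"dx":-20,"dy":0,"dz":0,"roll":0,"jaw":0.3}
    - {"dx":-10,"dy":0,"dz":0,"roll":0,"jaw":0.3}
    - {"dx":0,"dy":0,"dz":0,"roll":0,"jaw":0.3}

```text
time_s: 7.17
ee_pos: [0.5462, 0.0086, 0.1939]
eef_rot: [3.141, -0.001, -2.835]
force: [-0.7, -0.4, 0.2]
grip_width: 0.0328
grip_force: 0.0
```

```bash
python3 -c "
from h import *
st();snap('wrist','w4.png')"
```

```text
t 7.17 p [0.5462 0.0086 0.1939] yaw -162.41 F [-0.7  -0.45  0.15] M [ 0.03 -0.02 -0.01] w 0.0328 gf 0.0
```

View pics/w4.png

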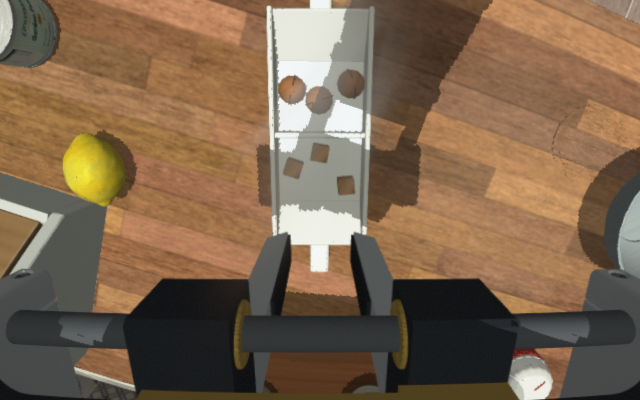

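The wrist view shows the dish upright and in line, with the nuts at (320,90), the cubes at (318,165), and the sugar handle at column 320, rows 246–271.

```bash
python3 -c "
from h import *
c=load('w4');o=get_obs()
a,b=ray(c,320,246,.035),ray(c,320,271,.035);print(a,b)
d=np.array([np.cos(np.radians(17.5)),np.sin(np.radians(17.5)),0])
g=b-d*.011; g[2]=.018; print(g,totool(o,g))
"
```

```text
[0.6056608  0.02767469 0.035     ] [0.63295045 0.03626599 0.035     ]
[0.62245956 0.03295823 0.018     ] [-81.3   0.2 175.9]
```

>>> send_rows:
  rows:
    - {"dx":-30,"dy":0,"dz":0,"roll":0,"jaw":0.1}
    - {"dx":-30,"dy":0,"dz":0,"roll":0,"jaw":0.1}
    - {"dx":-21,"dy":0,"dz":10,"roll":0,"jaw":0.1}
    - {"dx":0,"dy":0,"dz":30,"roll":0,"jaw":0.1}
    - {"dx":0,"dy":0,"dz":36,"roll":0,"jaw":0.1}
    - {"dx":0,"dy":0,"dz":36,"roll":0,"jaw":0.1}
    - {"dx":0,"dy":0,"dz":30,"roll":0,"jaw":0.1}
    - {"dx":0,"dy":0,"dz":20,"roll":0,"jaw":0.1}
    - {"dx":0,"dy":0,"dz":12,"roll":0,"jaw":0.1}
    - {"dx":0,"dy":0,"dz":0,"roll":0,"jaw":1}
    - {"dx":0,"dy":0,"dz":0,"roll":0,"jaw":1}
    - {"dx":0,"dy":0,"dz":0,"roll":0,"jaw":1}
  force: 60

```text
time_s: 8.22
ee_pos: [0.6231, 0.0322, 0.0226]
eef_rot: [-3.141, 0.002, -2.835]
force: [0.5, 0.0, -0.2]
grip_width: 0.0261
grip_force: 0.0
```

>>> send_rows:
  rows:
    - {"dx":0,"dy":0,"dz":0,"roll":0,"jaw":1}
    - {"dx":0,"dy":0,"dz":0,"roll":0,"jaw":1}
    - {"dx":0,"dy":0,"dz":0,"roll":0,"jaw":1}
    - {"dx":0,"dy":0,"dz":0,"roll":0,"jaw":1}
    - {"dx":0,"dy":0,"dz":0,"roll":0,"jaw":1}

```text
time_s: 8.63
ee_pos: [0.6234, 0.0324, 0.0218]
eef_rot: [-3.141, 0.003, -2.835]
force: [4.7, 0.7, 6.2]
grip_width: 0.0191
grip_force: 60.0
```

>>> send_rows:
  rows:
    - {"dx":0,"dy":0,"dz":-3,"roll":0,"jaw":1}
    - {"dx":0,"dy":0,"dz":-5,"roll":0,"jaw":1}
    - {"dx":0,"dy":0,"dz":-6,"roll":0,"jaw":1}
    - {"dx":0,"dy":0,"dz":-6,"roll":0,"jaw":1}
    - {"dx":0,"dy":0,"dz":-6,"roll":0,"jaw":1}
    - {"dx":0,"dy":0,"dz":-4,"roll":0,"jaw":1}
    - {"dx":0,"dy":0,"dz":0,"roll":0,"jaw":1}
    - {"dx":0,"dy":0,"dz":0,"roll":0,"jaw":1}

```text
time_s: 9.3
ee_pos: [0.6224, 0.0324, 0.0509]
eef_rot: [-3.142, 0.0, -2.835]
force: [0.0, -0.8, -2.8]
grip_width: 0.0193
grip_force: 60.0
```

```bash
python3 -c "
from h import *
st();snap('side','s5.png')"
```

```text
t 9.3 p [0.6224 0.0324 0.0509] yaw -162.46 F [ 0.04 -0.82 -2.79] M [ 0.18 -0.4   0.01] w 0.0193 gf 60.0
```

View pics/s5.png

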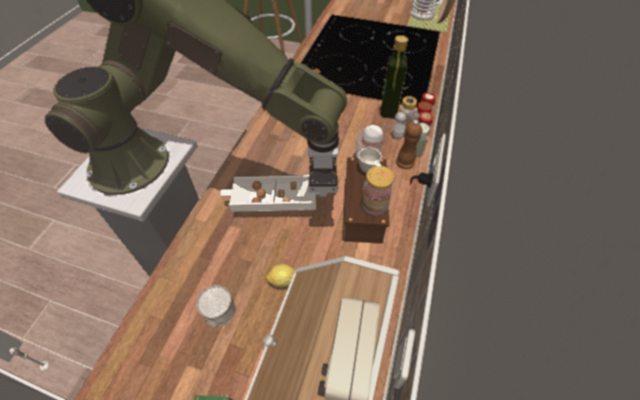

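The side view shows the dish raised, with its near side from (230,205) to (315,205) roughly level. The 2.8 N reading is about the full weight, so 60 N holds it. Next I'll measure the tilt from depth.

```bash
cat >> h.py <<'E'
def tilt(c,o):
    P=pts(c).reshape(-1,3); hsv=cv2.cvtColor(c['frame'],cv2.COLOR_RGB2HSV).reshape(-1,3)
    y=o['eef_rot'][2]; ax=np.array([np.cos(y),np.sin(y)]); d=P[:,:2]-o['ee_pos'][:2]
    s=d@ax; l=d@np.array([-ax[1],ax[0]])
    m=(hsv[:,1]<70)&(hsv[:,2]>110)&(s>-.02)&(s<.29)&(abs(l)<.056)&(P[:,2]>.006)&(P[:,2]<o['ee_pos'][2]+.06)
    s,l,z=s[m],l[m],P[m,2]; r=[]
    for a in np.arange(0,.29,.02):
        k=(s>=a)&(s<a+.02)
        if k.sum()>5: r.append((round(a+.01,2),round(np.percentile(z[k],90),3),int(k.sum())))
    print(r)
    g=[(q[0],q[1]) for q in r if .03<q[0]<.2]; print('slope deg',np.degrees(np.arctan(np.polyfit(*zip(*g),1)[0])) if len(g)>2 else None)
E
python3 -c "
from h import *
o=get_obs();tilt(load('s5'),o)"
```

```text
[(np.float64(0.01), np.float64(0.072), 26), (np.float64(0.03), np.float64(0.068), 131), (np.float64(0.05), np.float64(0.066), 251), (np.float64(0.07), np.float64(0.065), 243), (np.float64(0.09), np.float64(0.063), 218), (np.float64(0.11), np.float64(0.063), 209), (np.float64(0.13), np.float64(0.064), 248), (np.float64(0.15), np.float64(0.062), 251), (np.float64(0.17), np.float64(0.063), 159), (np.float64(0.19), np.float64(0.061), 180), (np.float64(0.21), np.float64(0.059), 264), (np.float64(0.23), np.float64(0.059), 277), (np.float64(0.25), np.float64(0.058), 112), (np.float64(0.27), np.float64(0.055), 41)]
slope deg -1.602499653704021
```

It holds nearly level. I'll lift, then turn 62.5°.

>>> send_rows:
  rows:
    - {"dx":0,"dy":0,"dz":-5,"roll":0,"jaw":1}
    - {"dx":0,"dy":0,"dz":-10,"roll":0,"jaw":1}
    - {"dx":0,"dy":0,"dz":-15,"roll":0,"jaw":1}
    - {"dx":0,"dy":0,"dz":-20,"roll":0,"jaw":1}
    - {"dx":0,"dy":0,"dz":-24,"roll":0,"jaw":1}
    - {"dx":0,"dy":0,"dz":-26,"roll":0,"jaw":1}
    - {"dx":0,"dy":0,"dz":-28,"roll":0,"jaw":1}
    - {"dx":0,"dy":0,"dz":-28,"roll":0,"jaw":1}
    - {"dx":0,"dy":0,"dz":-25,"roll":0,"jaw":1}
    - {"dx":0,"dy":0,"dz":-21,"roll":0,"jaw":1}
    - {"dx":0,"dy":0,"dz":-16,"roll":0,"jaw":1}
    - {"dx":0,"dy":0,"dz":-10,"roll":0,"jaw":1}

```text
time_s: 10.35
ee_pos: [0.6225, 0.0324, 0.2817]
eef_rot: [-3.141, 0.003, -2.835]
force: [0.6, 0.5, -2.0]
grip_width: 0.0194
grip_force: 60.0
```

```bash
python3 -c "
from h import *
o=st();tilt(snap('side','s6.png'),o)"
```

```text
t 10.35 p [0.6225 0.0324 0.2817] yaw -162.46 F [ 0.58  0.52 -1.95] M [ 0.18 -0.43 -0.03] w 0.0194 gf 60.0
[(np.float64(0.01), np.float64(0.294), 54), (np.float64(0.03), np.float64(0.295), 285), (np.float64(0.05), np.float64(0.297), 345), (np.float64(0.07), np.float64(0.296), 318), (np.float64(0.09), np.float64(0.296), 307), (np.float64(0.11), np.float64(0.295), 284), (np.float64(0.13), np.float64(0.294), 334), (np.float64(0.15), np.float64(0.293), 326), (np.float64(0.17), np.float64(0.294), 215), (np.float64(0.19), np.float64(0.293), 235), (np.float64(0.21), np.float64(0.291), 371), (np.float64(0.23), np.float64(0.29), 371), (np.float64(0.25), np.float64(0.288), 132), (np.float64(0.27), np.float64(0.285), 57)]
slope deg -1.6365770416166885
```

>>> send_rows:
  rows:
    - {"dx":0,"dy":0,"dz":-1,"roll":2,"jaw":1}
    - {"dx":0,"dy":0,"dz":-2,"roll":4,"jaw":1}
    - {"dx":0,"dy":0,"dz":-2,"roll":6,"jaw":1}
    - {"dx":0,"dy":0,"dz":-2,"roll":6.5,"jaw":1}
    - {"dx":0,"dy":0,"dz":-2,"roll":6.5,"jaw":1}
    - {"dx":0,"dy":0,"dz":-2,"roll":6.5,"jaw":1}
    - {"dx":0,"dy":0,"dz":-2,"roll":6.5,"jaw":1}
    - {"dx":0,"dy":0,"dz":-2,"roll":6.5,"jaw":1}
    - {"dx":0,"dy":0,"dz":-2,"roll":6,"jaw":1}
    - {"dx":0,"dy":0,"dz":-2,"roll":6,"jaw":1}
    - {"dx":0,"dy":0,"dz":-1,"roll":4,"jaw":1}
    - {"dx":0,"dy":0,"dz":0,"roll":2,"jaw":1}

```text
time_s: 11.4
ee_pos: [0.6222, 0.0323, 0.2982]
eef_rot: [-3.141, -0.0, 2.353]
force: [-0.2, -0.3, -2.9]
grip_width: 0.0195
grip_force: 60.0
```

>>> send_rows:
  rows:
    - {"dx":4,"dy":3,"dz":0,"roll":0,"jaw":1}
    - {"dx":9,"dy":6,"dz":0,"roll":0,"jaw":1}
    - {"dx":14,"dy":10,"dz":0,"roll":0,"jaw":1}
    - {"dx":19,"dy":13,"dz":0,"roll":0,"jaw":1}
    - {"dx":23,"dy":16,"dz":0,"roll":0,"jaw":1}
    - {"dx":25,"dy":18,"dz":0,"roll":0,"jaw":1}
    - {"dx":25,"dy":18,"dz":0,"roll":0,"jaw":1}
    - {"dx":25,"dy":18,"dz":0,"roll":0,"jaw":1}
    - {"dx":21,"dy":15,"dz":0,"roll":0,"jaw":1}
    - {"dx":15,"dy":11,"dz":0,"roll":0,"jaw":1}
    - {"dx":10,"dy":7,"dz":0,"roll":0,"jaw":1}
    - {"dx":4,"dy":3,"dz":0,"roll":0,"jaw":1}

```text
time_s: 12.4
ee_pos: [0.5817, 0.2691, 0.2983]
eef_rot: [-3.141, -0.0, 2.36]
force: [-0.5, -0.2, -2.9]
grip_width: 0.0191
grip_force: 60.0
```

```bash
python3 -c "
from h import *
o=st();c=snap('side','s7.png');tilt(c,o)
y=o['eef_rot'][2];B=np.array([.469,.379]);d=B-o['ee_pos'][:2];print('bowl along',d@[np.cos(y),np.sin(y)],'lat',d@[-np.sin(y),np.cos(y)],np.degrees(o['qpos']))
"
```

```text
t 12.4 p [0.5817 0.2691 0.2983] yaw 135.21 F [-0.53 -0.22 -2.94] M [-0.38 -0.25  0.02] w 0.0191 gf 60.0
[(np.float64(0.01), np.float64(0.337), 51), (np.float64(0.03), np.float64(0.314), 66), (np.float64(0.05), np.float64(0.314), 39), (np.float64(0.07), np.float64(0.312), 102), (np.float64(0.09), np.float64(0.312), 109), (np.float64(0.11), np.float64(0.309), 87), (np.float64(0.13), np.float64(0.309), 217), (np.float64(0.15), np.float64(0.311), 43), (np.float64(0.17), np.float64(0.311), 58), (np.float64(0.19), np.float64(0.305), 103), (np.float64(0.21), np.float64(0.308), 83), (np.float64(0.23), np.float64(0.304), 88), (np.float64(0.25), np.float64(0.302), 33), (np.float64(0.27), np.float64(0.301), 18)]
slope deg -2.4199887073337045
bowl along 0.15746224505950593 lat 0.0014045331959734255 [ 2.15471978e+01  2.68814707e+01  6.18074961e+01  9.15718473e-04
  9.13574033e+01 -2.36616497e+01]
```

View pics/s7.png

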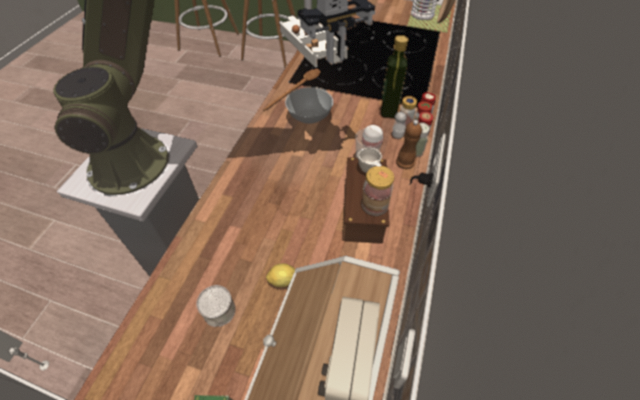

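The side view shows the dish level above the bowl's near edge, with the bowl at (310,105) and the nuts still in at about (293,25). I'll back off so the nuts land near the bowl's centre, then ease the grip force in small steps.

>>> send_rows:
  rows:
    - {"dx":-5,"dy":0,"dz":3,"roll":0,"jaw":1}
    - {"dx":-9,"dy":0,"dz":6,"roll":0,"jaw":1}
    - {"dx":-9,"dy":0,"dz":6,"roll":0,"jaw":1}
    - {"dx":-5,"dy":0,"dz":3,"roll":0,"jaw":1}
    - {"dx":0,"dy":0,"dz":0,"roll":0,"jaw":1}
  force: 50

```text
time_s: 12.87
ee_pos: [0.6033, 0.2452, 0.2791]
eef_rot: [-3.14, -0.001, 2.355]
force: [0.7, -0.8, -2.8]
grip_width: 0.0193
grip_force: 50.0
```

>>> send_rows:
  rows:
    - {"dx":0,"dy":0,"dz":0,"roll":0,"jaw":1}
  force: 42

```text
time_s: 12.95
ee_pos: [0.6028, 0.2464, 0.2803]
eef_rot: [-3.141, -0.0, 2.356]
force: [-0.3, 0.0, -2.2]
grip_width: 0.0197
grip_force: 42.0
```

```bash
python3 -c "
from h import *
o=st();tilt(snap('side','s8.png'),o)"
```

```text
t 12.95 p [0.6028 0.2464 0.2803] yaw 134.96 F [-0.35  0.01 -2.21] M [-0.21 -0.24 -0.05] w 0.0197 gf 42.0
[(np.float64(0.01), np.float64(0.293), 79), (np.float64(0.03), np.float64(0.291), 55), (np.float64(0.05), np.float64(0.287), 40), (np.float64(0.07), np.float64(0.283), 74), (np.float64(0.09), np.float64(0.277), 94), (np.float64(0.11), np.float64(0.273), 60), (np.float64(0.13), np.float64(0.269), 227), (np.float64(0.15), np.float64(0.267), 50), (np.float64(0.17), np.float64(0.262), 54), (np.float64(0.19), np.float64(0.253), 58), (np.float64(0.21), np.float64(0.249), 80), (np.float64(0.23), np.float64(0.243), 164), (np.float64(0.25), np.float64(0.236), 115), (np.float64(0.27), np.float64(0.236), 28)]
slope deg -12.647918078319233
```

>>> send_rows:
  rows:
    - {"dx":0,"dy":0,"dz":0,"roll":0,"jaw":1}
  force: 55

```text
time_s: 13.08
ee_pos: [0.6024, 0.2473, 0.281]
eef_rot: [3.141, 0.0, 2.357]
force: [0.4, -0.1, -4.1]
grip_width: 0.0191
grip_force: 55.0
```

```bash
python3 -c "
from h import *
o=st();tilt(snap('side','s9.png'),o)"
```

```text
t 13.08 p [0.6024 0.2473 0.281 ] yaw 135.04 F [ 0.38 -0.14 -4.07] M [-0.41 -0.27 -0.03] w 0.0191 gf 55.0
[(np.float64(0.01), np.float64(0.289), 96), (np.float64(0.03), np.float64(0.288), 51), (np.float64(0.05), np.float64(0.274), 59), (np.float64(0.07), np.float64(0.268), 45), (np.float64(0.09), np.float64(0.26), 47), (np.float64(0.11), np.float64(0.245), 148), (np.float64(0.13), np.float64(0.245), 80), (np.float64(0.15), np.float64(0.237), 47), (np.float64(0.17), np.float64(0.227), 64), (np.float64(0.19), np.float64(0.218), 57), (np.float64(0.21), np.float64(0.209), 95), (np.float64(0.23), np.float64(0.199), 139), (np.float64(0.25), np.float64(0.062), 255), (np.float64(0.27), np.float64(0.064), 17)]
slope deg -21.624789270477724
```

>>> send_rows:
  rows:
    - {"dx":0,"dy":0,"dz":0,"roll":0,"jaw":1}
    - {"dx":0,"dy":0,"dz":0,"roll":0,"jaw":1}
  force: 34

```text
time_s: 13.3
ee_pos: [0.6023, 0.2475, 0.281]
eef_rot: [3.141, 0.0, 2.357]
force: [-0.2, 0.1, -3.4]
grip_width: 0.0194
grip_force: 34.0
```

```bash
python3 -c "
from h import *
o=st();tilt(snap('side','s10.png'),o)"
```

```text
t 13.3 p [0.6023 0.2475 0.281 ] yaw 135.06 F [-0.2   0.08 -3.4 ] M [-0.18 -0.12 -0.01] w 0.0194 gf 34.0
[(np.float64(0.01), np.float64(0.283), 117), (np.float64(0.03), np.float64(0.274), 65), (np.float64(0.05), np.float64(0.257), 88), (np.float64(0.07), np.float64(0.247), 44), (np.float64(0.09), np.float64(0.235), 34), (np.float64(0.11), np.float64(0.223), 69), (np.float64(0.13), np.float64(0.208), 42), (np.float64(0.15), np.float64(0.199), 40), (np.float64(0.17), np.float64(0.183), 36), (np.float64(0.19), np.float64(0.172), 28), (np.float64(0.21), np.float64(0.028), 80), (np.float64(0.23), np.float64(0.049), 227), (np.float64(0.25), np.float64(0.06), 290), (np.float64(0.27), np.float64(0.064), 28)]
slope deg -31.71014186886275
```

>>> send_rows:
  rows:
    - {"dx":0,"dy":0,"dz":0,"roll":0,"jaw":1}
  force: 46

```text
time_s: 13.43
ee_pos: [0.6024, 0.2474, 0.2808]
eef_rot: [3.142, 0.0, 2.357]
force: [0.7, 0.2, -3.2]
grip_width: 0.0197
grip_force: 46.0
```

```bash
python3 -c "
from h import *
o=st();tilt(snap('side','s11.png'),o)"
```

```text
t 13.43 p [0.6024 0.2474 0.2808] yaw 135.05 F [ 0.73  0.16 -3.23] M [-0.37 -0.35 -0.03] w 0.0197 gf 46.0
[(np.float64(0.01), np.float64(0.277), 218), (np.float64(0.03), np.float64(0.246), 182), (np.float64(0.05), np.float64(0.248), 40), (np.float64(0.07), np.float64(0.228), 42), (np.float64(0.09), np.float64(0.203), 36), (np.float64(0.11), np.float64(0.188), 46), (np.float64(0.13), np.float64(0.167), 36), (np.float64(0.15), np.float64(0.153), 33), (np.float64(0.17), np.float64(0.134), 23), (np.float64(0.19), np.float64(0.021), 45), (np.float64(0.21), np.float64(0.027), 106), (np.float64(0.23), np.float64(0.034), 205), (np.float64(0.25), np.float64(0.06), 149), (np.float64(0.27), np.float64(0.063), 9)]
slope deg -53.006974077696626
```

>>> send_rows:
  rows:
    - {"dx":0,"dy":0,"dz":0,"roll":0,"jaw":1}
    - {"dx":0,"dy":0,"dz":0,"roll":0,"jaw":1}
  force: 46

```text
time_s: 13.65
ee_pos: [0.6024, 0.2473, 0.2807]
eef_rot: [-3.142, -0.0, 2.357]
force: [0.3, 0.3, -2.5]
grip_width: 0.0193
grip_force: 46.0
```

```bash
python3 -c "
from h import *
o=st();tilt(snap('side','s12.png'),o)
c=camera('top');s=camera('side')
im=np.hstack([cv2.resize(c['frame'][170:310,110:270],None,fx=2.4,fy=2.4,interpolation=2),cv2.resize(s['frame'][0:140,230:390],None,fx=2.4,fy=2.4,interpolation=2)])
cv2.imwrite('pics/m12.png',im[:,:,::-1])"
```

```text
t 13.65 p [0.6024 0.2473 0.2807] yaw 135.05 F [ 0.32  0.32 -2.48] M [-0.19 -0.19  0.09] w 0.0193 gf 46.0
[(np.float64(0.01), np.float64(0.277), 193), (np.float64(0.03), np.float64(0.248), 188), (np.float64(0.05), np.float64(0.248), 43), (np.float64(0.07), np.float64(0.228), 42), (np.float64(0.09), np.float64(0.207), 43), (np.float64(0.11), np.float64(0.189), 42), (np.float64(0.13), np.float64(0.169), 40), (np.float64(0.15), np.float64(0.155), 29), (np.float64(0.17), np.float64(0.132), 26), (np.float64(0.19), np.float64(0.023), 30), (np.float64(0.21), np.float64(0.027), 113), (np.float64(0.23), np.float64(0.034), 193), (np.float64(0.25), np.float64(0.061), 153), (np.float64(0.27), np.float64(0.062), 6)]
slope deg -53.01931861604308
```

View pics/m12.png

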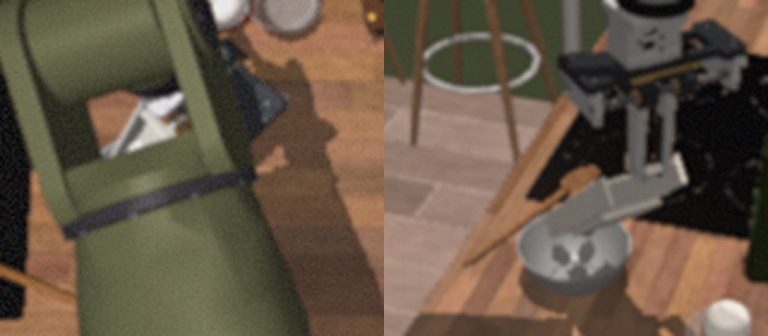

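The left crop (top) is blocked by the arm. The right crop (side) shows the dish tilted about 44° with its lip over the bowl, and dark blobs in the bowl at about (573,252). I'll check their colours.

```bash
python3 -c "
from h import *
c=load('s12');P=pts(c);hsv=cv2.cvtColor(c['frame'],cv2.COLOR_RGB2HSV)
for f in ['s0','s12']:
    c=load(f);hsv=cv2.cvtColor(c['frame'],cv2.COLOR_RGB2HSV)
    m=((hsv[...,0]<20)&(hsv[...,1]>90)).astype(np.uint8);m2=np.zeros_like(m);m2[85:128,286:334]=m[85:128,286:334]
    n,_,s,ce=cv2.connectedComponentsWithStats(m2);print(f,[(x[4],y.round(1)) for x,y in zip(s[1:],ce[1:]) if x[4]>5])
v,u=104,309
print(c['frame'][96:116:3,300:322:3].tolist())
for vv in range(96,118,4): print([tuple(P[vv,uu].round(3)) for uu in range(300,322,5)])
"
```

```text
s0 [(np.int32(87), array([291.6,  87.7])), (np.int32(38), array([330.4,  91.4])), (np.int32(425), array([310.6, 121.6]))]
s12 [(np.int32(82), array([290.8,  88. ])), (np.int32(18), array([331.9,  93.2])), (np.int32(427), array([310.7, 121.5]))]
[[[112, 105, 99], [113, 108, 101], [111, 107, 101], [108, 103, 96], [107, 103, 96], [112, 110, 104], [121, 120, 117], [125, 124, 121]], [[122, 118, 114], [137, 135, 131], [147, 147, 143], [145, 144, 140], [149, 147, 143], [142, 142, 139], [137, 137, 134], [133, 132, 128]], [[144, 143, 138], [150, 150, 145], [161, 160, 156], [167, 166, 163], [162, 161, 156], [152, 151, 147], [146, 146, 141], [139, 138, 135]], [[151, 150, 145], [160, 160, 155], [180, 179, 174], [192, 192, 187], [179, 178, 174], [162, 162, 157], [155, 155, 151], [146, 146, 142]], [[157, 156, 151], [168, 167, 163], [189, 189, 184], [179, 178, 174], [177, 177, 171], [113, 112, 108], [101, 99, 97], [138, 138, 133]], [[154, 153, 149], [154, 153, 149], [159, 158, 154], [147, 147, 142], [155, 154, 150], [91, 89, 85], [91, 89, 86], [100, 99, 96]], [[146, 146, 141], [154, 153, 150], [91,
[... 1150 characters left out ...]
.float64(0.478), np.float64(0.416), np.float64(0.009)), (np.float64(0.495), np.float64(0.419), np.float64(0.011))]
[(np.float64(0.435), np.float64(0.38), np.float64(0.008)), (np.float64(0.449), np.float64(0.393), np.float64(0.002)), (np.float64(0.466), np.float64(0.397), np.float64(0.003)), (np.float64(0.482), np.float64(0.401), np.float64(0.004)), (np.float64(0.502), np.float64(0.395), np.float64(0.013))]
[(np.float64(0.465), np.float64(0.3), np.float64(0.061)), (np.float64(0.483), np.float64(0.3), np.float64(0.066)), (np.float64(0.498), np.float64(0.304), np.float64(0.066)), (np.float64(0.511), np.float64(0.315), np.float64(0.061)), (np.float64(0.523), np.float64(0.33), np.float64(0.052))]
```

The blobs are only grey reflections, so the nuts are still in the dish at 44°. For 55–60° I'll move 30 mm forward and 10 mm up, then ease the grip further.

>>> send_rows:
  rows:
    - {"dx":3,"dy":0,"dz":-1,"roll":0,"jaw":1}
    - {"dx":6,"dy":0,"dz":-2,"roll":0,"jaw":1}
    - {"dx":7,"dy":0,"dz":-2,"roll":0,"jaw":1}
    - {"dx":7,"dy":0,"dz":-2,"roll":0,"jaw":1}
    - {"dx":5,"dy":0,"dz":-2,"roll":0,"jaw":1}
    - {"dx":2,"dy":0,"dz":-1,"roll":0,"jaw":1}
    - {"dx":0,"dy":0,"dz":0,"roll":0,"jaw":1}
  force: 46

```text
time_s: 14.38
ee_pos: [0.5808, 0.2691, 0.2913]
eef_rot: [3.141, 0.0, 2.358]
force: [-0.7, -0.4, -2.6]
grip_width: 0.0196
grip_force: 46.0
```

>>> send_rows:
  rows:
    - {"dx":0,"dy":0,"dz":0,"roll":0,"jaw":1}
  force: 30

```text
time_s: 14.47
ee_pos: [0.5812, 0.2685, 0.2908]
eef_rot: [3.142, 0.0, 2.357]
force: [0.2, 0.3, -2.2]
grip_width: 0.0197
grip_force: 30.0
```

```bash
cat >> h.py <<'E'
def ang(f):
    o=st();c=snap('side',f+'.png');tilt(c,o)
    f=c['frame'][0:125,250:370];hsv=cv2.cvtColor(f,cv2.COLOR_RGB2HSV);P=pts(c)[0:125,250:370]
    m=((hsv[...,0]<20)&(hsv[...,1]>90)&(np.linalg.norm(P[...,:2]-[.469,.379],axis=-1)<.078)&(P[...,2]>.005)&(P[...,2]<.3)).astype(np.uint8)
    n,lab,s,ce=cv2.connectedComponentsWithStats(m);print('brown',[(int(s[i][4]),np.median(P[lab==i],0).round(3)) for i in range(1,n) if s[i][4]>8])
E
python3 -c "
from h import *
ang('s13')"
```

```text
t 14.47 p [0.5812 0.2685 0.2908] yaw 135.05 F [ 0.21  0.28 -2.18] M [-0.19 -0.15  0.05] w 0.0197 gf 30.0
[(np.float64(0.01), np.float64(0.288), 180), (np.float64(0.03), np.float64(0.259), 207), (np.float64(0.05), np.float64(0.259), 37), (np.float64(0.07), np.float64(0.24), 42), (np.float64(0.09), np.float64(0.216), 27), (np.float64(0.11), np.float64(0.2), 36), (np.float64(0.13), np.float64(0.181), 37), (np.float64(0.15), np.float64(0.157), 39), (np.float64(0.17), np.float64(0.137), 36), (np.float64(0.19), np.float64(0.037), 125), (np.float64(0.21), np.float64(0.056), 278), (np.float64(0.23), np.float64(0.059), 135)]
slope deg -53.43486426457706
brown [(30, array([0.449, 0.375, 0.027])), (50, array([0.48 , 0.384, 0.027]))]
```

>>> send_rows:
  rows:
    - {"dx":0,"dy":0,"dz":0,"roll":0,"jaw":1}
  force: 38

```text
time_s: 14.6
ee_pos: [0.5813, 0.2683, 0.2905]
eef_rot: [-3.141, -0.0, 2.357]
force: [-0.0, 0.1, -2.7]
grip_width: 0.0194
grip_force: 38.0
```

```bash
python3 -c "
from h import *
ang('s14')"
```

```text
t 14.6 p [0.5813 0.2683 0.2905] yaw 135.02 F [-0.04  0.07 -2.65] M [-0.21 -0.1   0.03] w 0.0194 gf 38.0
[(np.float64(0.01), np.float64(0.288), 188), (np.float64(0.03), np.float64(0.259), 205), (np.float64(0.05), np.float64(0.26), 37), (np.float64(0.07), np.float64(0.235), 38), (np.float64(0.09), np.float64(0.217), 30), (np.float64(0.11), np.float64(0.201), 40), (np.float64(0.13), np.float64(0.177), 37), (np.float64(0.15), np.float64(0.156), 36), (np.float64(0.17), np.float64(0.141), 41), (np.float64(0.19), np.float64(0.036), 111), (np.float64(0.21), np.float64(0.054), 276), (np.float64(0.23), np.float64(0.059), 147)]
slope deg -53.191403093440435
brown [(29, array([0.451, 0.378, 0.025])), (48, array([0.48 , 0.39 , 0.027]))]
```

>>> send_rows:
  rows:
    - {"dx":0,"dy":0,"dz":0,"roll":0,"jaw":1}
  force: 23

```text
time_s: 14.73
ee_pos: [0.5813, 0.2683, 0.2905]
eef_rot: [-3.141, -0.0, 2.357]
force: [-1.4, -0.5, -2.9]
grip_width: 0.02
grip_force: 23.0
```

```bash
python3 -c "
from h import *
ang('s15')"
```

```text
t 14.73 p [0.5813 0.2683 0.2905] yaw 135.02 F [-1.38 -0.47 -2.89] M [-0.18 -0.06 -0.05] w 0.02 gf 23.0
[(np.float64(0.01), np.float64(0.286), 266), (np.float64(0.03), np.float64(0.256), 199), (np.float64(0.05), np.float64(0.259), 32), (np.float64(0.07), np.float64(0.235), 39), (np.float64(0.09), np.float64(0.216), 33), (np.float64(0.11), np.float64(0.193), 42), (np.float64(0.13), np.float64(0.172), 35), (np.float64(0.15), np.float64(0.153), 45), (np.float64(0.17), np.float64(0.129), 45), (np.float64(0.19), np.float64(0.037), 123), (np.float64(0.21), np.float64(0.054), 266), (np.float64(0.23), np.float64(0.058), 117)]
slope deg -53.78299448481086
brown [(26, array([0.451, 0.378, 0.025])), (48, array([0.481, 0.391, 0.025]))]
```

>>> send_rows:
  rows:
    - {"dx":0,"dy":0,"dz":0,"roll":0,"jaw":1}
  force: 30

```text
time_s: 14.87
ee_pos: [0.5813, 0.2684, 0.2906]
eef_rot: [-3.141, 0.0, 2.357]
force: [0.4, -0.7, -2.8]
grip_width: 0.0196
grip_force: 30.0
```

```bash
python3 -c "
from h import *
ang('s16')"
```

```text
t 14.87 p [0.5813 0.2684 0.2906] yaw 135.03 F [ 0.35 -0.66 -2.81] M [-0.26 -0.18  0.02] w 0.0196 gf 30.0
[(np.float64(0.01), np.float64(0.284), 353), (np.float64(0.03), np.float64(0.255), 154), (np.float64(0.05), np.float64(0.251), 37), (np.float64(0.07), np.float64(0.229), 36), (np.float64(0.09), np.float64(0.206), 49), (np.float64(0.11), np.float64(0.184), 36), (np.float64(0.13), np.float64(0.161), 38), (np.float64(0.15), np.float64(0.137), 40), (np.float64(0.17), np.float64(0.029), 49), (np.float64(0.19), np.float64(0.034), 117), (np.float64(0.21), np.float64(0.047), 240), (np.float64(0.23), np.float64(0.061), 75)]
slope deg -58.56959132904911
brown [(49, array([0.48 , 0.392, 0.026])), (29, array([0.448, 0.378, 0.024]))]
```

>>> send_rows:
  rows:
    - {"dx":0,"dy":0,"dz":0,"roll":0,"jaw":1}
    - {"dx":0,"dy":0,"dz":0,"roll":0,"jaw":1}
  force: 21

```text
time_s: 15.08
ee_pos: [0.5812, 0.2685, 0.2907]
eef_rot: [-3.142, -0.0, 2.357]
force: [0.5, -0.2, -3.3]
grip_width: 0.0198
grip_force: 21.0
```

>>> send_rows:
  rows:
    - {"dx":0,"dy":0,"dz":0,"roll":0,"jaw":1}
    - {"dx":0,"dy":0,"dz":0,"roll":0,"jaw":1}
    - {"dx":0,"dy":0,"dz":0,"roll":0,"jaw":1}
    - {"dx":0,"dy":0,"dz":0,"roll":0,"jaw":1}
  force: 45

```text
time_s: 15.42
ee_pos: [0.5812, 0.2685, 0.2907]
eef_rot: [-3.142, -0.0, 2.357]
force: [0.1, -0.6, -1.6]
grip_width: 0.0193
grip_force: 45.0
```

```bash
python3 -c "
from h import *
ang('s17')
w=camera('wrist');s=load('s17')
im=np.hstack([cv2.resize(s['frame'][40:140,250:350],(400,400),interpolation=2),cv2.resize(w['frame'],(400,400))[:,:,:]])
cv2.imwrite('pics/m17.png',im[:,:,::-1])"
```

```text
t 15.42 p [0.5812 0.2685 0.2907] yaw 135.04 F [ 0.07 -0.59 -1.59] M [-0.1  -0.1  -0.06] w 0.0193 gf 45.0
[(np.float64(0.01), np.float64(0.283), 430), (np.float64(0.03), np.float64(0.258), 109), (np.float64(0.05), np.float64(0.242), 44), (np.float64(0.07), np.float64(0.221), 41), (np.float64(0.09), np.float64(0.191), 55), (np.float64(0.11), np.float64(0.162), 36), (np.float64(0.13), np.float64(0.141), 31), (np.float64(0.15), np.float64(0.122), 27), (np.float64(0.17), np.float64(0.028), 61), (np.float64(0.19), np.float64(0.034), 128), (np.float64(0.21), np.float64(0.048), 200), (np.float64(0.23), np.float64(0.063), 43)]
slope deg -57.617064909923755
brown [(51, array([0.48 , 0.392, 0.027])), (31, array([0.449, 0.377, 0.025]))]
```

View pics/m17.png

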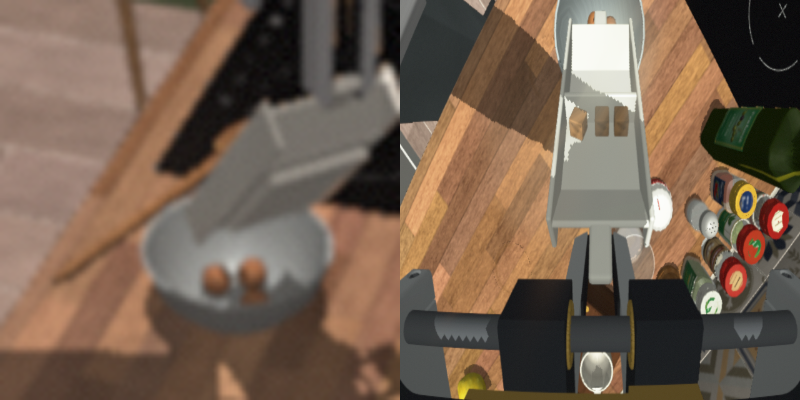

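The wrist view (right) shows the nut section empty and the three cubes lying against the divider at (600,122). The side view (left) shows two nuts in the bowl at (217,278) and (251,273), with the third presumably hidden. I'll lift clear and carry the dish to open worktop.

>>> send_rows:
  rows:
    - {"dx":0,"dy":0,"dz":-6,"roll":0,"jaw":1}
    - {"dx":0,"dy":0,"dz":-10,"roll":0,"jaw":1}
    - {"dx":0,"dy":0,"dz":-10,"roll":0,"jaw":1}
    - {"dx":-4,"dy":-4,"dz":-6,"roll":0,"jaw":1}
    - {"dx":-8,"dy":-8,"dz":0,"roll":0,"jaw":1}
    - {"dx":-12,"dy":-12,"dz":0,"roll":0,"jaw":1}
    - {"dx":-16,"dy":-16,"dz":0,"roll":0,"jaw":1}
    - {"dx":-20,"dy":-20,"dz":0,"roll":0,"jaw":1}
    - {"dx":-22,"dy":-22,"dz":0,"roll":0,"jaw":1}
    - {"dx":-22,"dy":-22,"dz":0,"roll":0,"jaw":1}
    - {"dx":-22,"dy":-22,"dz":0,"roll":0,"jaw":1}
    - {"dx":-22,"dy":-22,"dz":0,"roll":0,"jaw":1}
  force: 55

```text
time_s: 16.52
ee_pos: [0.5808, 0.0568, 0.3228]
eef_rot: [3.142, 0.0, 2.357]
force: [-0.0, -0.2, -3.0]
grip_width: 0.0194
grip_force: 55.0
```

>>> send_rows:
  rows:
    - {"dx":-22,"dy":-22,"dz":0,"roll":0,"jaw":1}
    - {"dx":-22,"dy":-22,"dz":0,"roll":0,"jaw":1}
    - {"dx":-20,"dy":-20,"dz":0,"roll":0,"jaw":1}
    - {"dx":-16,"dy":-16,"dz":0,"roll":0,"jaw":1}
    - {"dx":-11,"dy":-11,"dz":0,"roll":0,"jaw":1}
    - {"dx":-6,"dy":-6,"dz":5,"roll":0,"jaw":1}
    - {"dx":-2,"dy":-2,"dz":10,"roll":0,"jaw":1}
    - {"dx":0,"dy":0,"dz":15,"roll":0,"jaw":1}
    - {"dx":0,"dy":0,"dz":18,"roll":0,"jaw":1}
    - {"dx":0,"dy":0,"dz":15,"roll":0,"jaw":1}
    - {"dx":0,"dy":0,"dz":8,"roll":0,"jaw":1}
    - {"dx":0,"dy":0,"dz":0,"roll":0,"jaw":1}

```text
time_s: 17.52
ee_pos: [0.5807, -0.0801, 0.2494]
eef_rot: [-3.14, -0.003, 2.358]
force: [-0.2, 0.1, -2.3]
grip_width: 0.0193
grip_force: 55.0
```

```bash
python3 -c "
from h import *
ang('s18')
c=snap('top','t18.png');P=pts(c);hsv=cv2.cvtColor(c['frame'],cv2.COLOR_RGB2HSV)
print(hsv[:,:,1][235:270:5,155:195:5])
m=((hsv[...,0]<20)&(hsv[...,1]>80)&(np.linalg.norm(P[...,:2]-[.469,.379],axis=-1)<.07)).astype(np.uint8)
n,l,s,ce=cv2.connectedComponentsWithStats(m);print([(int(s[i][4]),ce[i].round(1),np.median(P[l==i],0).round(3)) for i in range(1,n)])
"
```

```text
t 17.52 p [ 0.5807 -0.0801  0.2494] yaw 135.08 F [-0.23  0.07 -2.27] M [-0.16 -0.11  0.  ] w 0.0193 gf 55.0
[(np.float64(0.01), np.float64(0.244), 467), (np.float64(0.03), np.float64(0.221), 159), (np.float64(0.05), np.float64(0.201), 41), (np.float64(0.07), np.float64(0.18), 33), (np.float64(0.09), np.float64(0.156), 31), (np.float64(0.11), np.float64(0.13), 27), (np.float64(0.13), np.float64(0.108), 16), (np.float64(0.15), np.float64(0.09), 6)]
slope deg -48.70736944419571
brown [(16, array([0.45 , 0.377, 0.025]))]
[[  8   7  15   8   8   6   6   4]
 [  7   6   4   6   7   5   7   9]
 [  0  10   5   6   5 145 155   5]
 [  2   4  96 150   8  29  47   6]
 [  8   4  35 119   3   5   3  11]
 [  2   6   3  44 154  12   4   5]
 [  5  14   9   7  88  13   9   9]]
[(27, array([203.3, 250.1]), array([ 0.477,  0.313, -0.   ])), (56, array([183.1, 245.7]), array([0.489, 0.362, 0.028])), (63, array([169.1, 251.4]), array([0.475, 0.399, 0.027])), (55, array([174.8, 261.2]), array([0.448, 0.383, 0.028]))]
```

All three nuts are in the bowl, at radii of about 20 mm. Next I'll shift forward, lower until the nut end touches, then let the dish level itself under a light grip.

>>> send_rows:
  rows:
    - {"dx":4,"dy":0,"dz":3,"roll":0,"jaw":1}
    - {"dx":10,"dy":0,"dz":6,"roll":0,"jaw":1}
    - {"dx":14,"dy":0,"dz":8,"roll":0,"jaw":1}
    - {"dx":14,"dy":0,"dz":8,"roll":0,"jaw":1}
    - {"dx":10,"dy":0,"dz":6,"roll":0,"jaw":1}
    - {"dx":6,"dy":0,"dz":4,"roll":0,"jaw":1}
    - {"dx":2,"dy":0,"dz":2,"roll":0,"jaw":1}
    - {"dx":0,"dy":0,"dz":0,"roll":0,"jaw":1}
  force: 40

```text
time_s: 18.28
ee_pos: [0.539, -0.0382, 0.215]
eef_rot: [3.141, 0.0, 2.357]
force: [0.1, 0.6, -2.4]
grip_width: 0.0196
grip_force: 40.0
```

>>> send_rows:
  rows:
    - {"dx":-3,"dy":0,"dz":4,"roll":0,"jaw":1}
    - {"dx":-4,"dy":0,"dz":4,"roll":0,"jaw":1}
    - {"dx":-4,"dy":0,"dz":4,"roll":0,"jaw":1}
    - {"dx":-4,"dy":0,"dz":4,"roll":0,"jaw":1}
    - {"dx":-4,"dy":0,"dz":4,"roll":0,"jaw":1}
  force: 30

```text
time_s: 18.7
ee_pos: [0.5538, -0.053, 0.1954]
eef_rot: [3.14, 0.003, 2.356]
force: [4.8, -3.7, 6.2]
grip_width: 0.0198
grip_force: 30.0
```

```bash
python3 -c "
from h import *
ang('s19')"
```

```text
t 18.7 p [ 0.5538 -0.053   0.1954] yaw 135.0 F [ 4.75 -3.74  6.25] M [-0.69 -0.57  0.04] w 0.0198 gf 30.0
[(np.float64(0.01), np.float64(0.193), 313), (np.float64(0.03), np.float64(0.173), 159), (np.float64(0.05), np.float64(0.163), 29), (np.float64(0.07), np.float64(0.14), 24), (np.float64(0.09), np.float64(0.115), 73), (np.float64(0.11), np.float64(0.103), 25), (np.float64(0.13), np.float64(0.077), 20), (np.float64(0.15), np.float64(0.063), 13), (np.float64(0.17), np.float64(0.033), 8)]
slope deg -46.10363507118698
brown [(19, array([0.479, 0.398, 0.028]))]
```

>>> send_rows:
  rows:
    - {"dx":0,"dy":0,"dz":0,"roll":0,"jaw":1}
    - {"dx":-5,"dy":0,"dz":5,"roll":0,"jaw":1}
    - {"dx":-5,"dy":0,"dz":6,"roll":0,"jaw":1}
    - {"dx":-5,"dy":0,"dz":6,"roll":0,"jaw":1}
    - {"dx":-5,"dy":0,"dz":6,"roll":0,"jaw":1}
    - {"dx":-5,"dy":0,"dz":6,"roll":0,"jaw":1}
    - {"dx":-5,"dy":0,"dz":6,"roll":0,"jaw":1}
    - {"dx":-5,"dy":0,"dz":6,"roll":0,"jaw":1}
  force: 12

```text
time_s: 19.42
ee_pos: [0.5771, -0.0767, 0.1525]
eef_rot: [-3.141, -0.002, 2.357]
force: [-0.1, 0.9, -2.0]
grip_width: 0.0197
grip_force: 12.0
```

```bash
python3 -c "
from h import *
ang('s20')"
```

```text
t 19.42 p [ 0.5771 -0.0767  0.1525] yaw 135.04 F [-0.05  0.92 -1.98] M [ 0.16  0.2  -0.07] w 0.0197 gf 12.0
[(np.float64(0.01), np.float64(0.159), 151), (np.float64(0.03), np.float64(0.147), 78), (np.float64(0.05), np.float64(0.135), 33), (np.float64(0.07), np.float64(0.118), 67), (np.float64(0.09), np.float64(0.094), 70), (np.float64(0.11), np.float64(0.093), 98), (np.float64(0.13), np.float64(0.073), 12), (np.float64(0.15), np.float64(0.06), 12), (np.float64(0.17), np.float64(0.042), 45), (np.float64(0.19), np.float64(0.034), 46)]
slope deg -35.740408431990126
brown [(56, array([0.48 , 0.392, 0.026])), (32, array([0.449, 0.377, 0.024]))]
```

>>> send_rows:
  rows:
    - {"dx":-4,"dy":0,"dz":6,"roll":0,"jaw":1}
    - {"dx":-4,"dy":0,"dz":6,"roll":0,"jaw":1}
    - {"dx":-3,"dy":0,"dz":6,"roll":0,"jaw":1}
    - {"dx":-3,"dy":0,"dz":6,"roll":0,"jaw":1}
    - {"dx":-3,"dy":0,"dz":6,"roll":0,"jaw":1}
    - {"dx":-3,"dy":0,"dz":6,"roll":0,"jaw":1}
    - {"dx":-3,"dy":0,"dz":6,"roll":0,"jaw":1}
    - {"dx":-3,"dy":0,"dz":6,"roll":0,"jaw":1}
    - {"dx":-3,"dy":0,"dz":6,"roll":0,"jaw":1}
    - {"dx":-2,"dy":0,"dz":6,"roll":0,"jaw":1}
    - {"dx":-2,"dy":0,"dz":6,"roll":0,"jaw":1}
    - {"dx":0,"dy":0,"dz":0,"roll":0,"jaw":1}
  force: 12

```text
time_s: 20.47
ee_pos: [0.6002, -0.1, 0.0862]
eef_rot: [-3.141, -0.002, 2.357]
force: [0.2, -0.4, -1.1]
grip_width: 0.0198
grip_force: 12.0
```

```bash
python3 -c "
from h import *
ang('s21')"
```

```text
t 20.47 p [ 0.6002 -0.1     0.0862] yaw 135.03 F [ 0.2  -0.36 -1.11] M [-0.06 -0.05 -0.05] w 0.0198 gf 12.0
[(np.float64(0.01), np.float64(0.095), 121), (np.float64(0.03), np.float64(0.092), 70), (np.float64(0.05), np.float64(0.077), 81), (np.float64(0.07), np.float64(0.053), 55), (np.float64(0.09), np.float64(0.049), 27), (np.float64(0.11), np.float64(0.042), 7), (np.float64(0.19), np.float64(0.043), 24), (np.float64(0.21), np.float64(0.03), 118), (np.float64(0.23), np.float64(0.028), 72), (np.float64(0.25), np.float64(0.02), 24)]
slope deg -10.515364889591838
brown [(27, array([0.478, 0.397, 0.025]))]
```

>>> send_rows:
  rows:
    - {"dx":-1,"dy":0,"dz":6,"roll":0,"jaw":1}
    - {"dx":-1,"dy":0,"dz":6,"roll":0,"jaw":1}
    - {"dx":0,"dy":0,"dz":6,"roll":0,"jaw":1}
    - {"dx":0,"dy":0,"dz":6,"roll":0,"jaw":1}
    - {"dx":0,"dy":0,"dz":6,"roll":0,"jaw":1}
    - {"dx":0,"dy":0,"dz":6,"roll":0,"jaw":1}
    - {"dx":0,"dy":0,"dz":6,"roll":0,"jaw":1}
    - {"dx":0,"dy":0,"dz":5,"roll":0,"jaw":1}
    - {"dx":0,"dy":0,"dz":5,"roll":0,"jaw":1}
    - {"dx":0,"dy":0,"dz":4,"roll":0,"jaw":1}
    - {"dx":0,"dy":0,"dz":3,"roll":0,"jaw":1}
    - {"dx":0,"dy":0,"dz":0,"roll":0,"jaw":1}
  force: 8

```text
time_s: 21.52
ee_pos: [0.6017, -0.1012, 0.028]
eef_rot: [-3.141, -0.001, 2.357]
force: [-0.3, -0.3, -0.8]
grip_width: 0.0202
grip_force: 8.0
```

```bash
python3 -c "
from h import *
ang('s22')"
```

```text
t 21.52 p [ 0.6017 -0.1012  0.028 ] yaw 135.04 F [-0.29 -0.34 -0.79] M [ 0.04  0.07 -0.01] w 0.0202 gf 8.0
[(np.float64(0.01), np.float64(0.042), 113), (np.float64(0.03), np.float64(0.039), 80), (np.float64(0.05), np.float64(0.021), 21), (np.float64(0.07), np.float64(0.015), 40), (np.float64(0.13), np.float64(0.041), 25), (np.float64(0.15), np.float64(0.041), 66), (np.float64(0.17), np.float64(0.039), 101), (np.float64(0.19), np.float64(0.035), 109), (np.float64(0.21), np.float64(0.034), 112), (np.float64(0.23), np.float64(0.038), 72)]
slope deg 9.286776883173605
brown [(53, array([0.48 , 0.392, 0.027])), (31, array([0.45 , 0.379, 0.024]))]
```

>>> send_rows:
  rows:
    - {"dx":0,"dy":0,"dz":3,"roll":0,"jaw":1}
    - {"dx":0,"dy":0,"dz":2,"roll":0,"jaw":1}
    - {"dx":0,"dy":0,"dz":1,"roll":0,"jaw":1}
    - {"dx":0,"dy":0,"dz":0,"roll":0,"jaw":1}
  force: 5

```text
time_s: 21.9
ee_pos: [0.6026, -0.1017, 0.0232]
eef_rot: [3.141, 0.002, 2.357]
force: [3.5, -3.1, 4.0]
grip_width: 0.0198
grip_force: 5.0
```

>>> send_rows:
  rows:
    - {"dx":0,"dy":0,"dz":0,"roll":0,"jaw":0.3}
    - {"dx":0,"dy":0,"dz":0,"roll":0,"jaw":0.2}
    - {"dx":0,"dy":0,"dz":0,"roll":0,"jaw":0.2}
    - {"dx":0,"dy":0,"dz":0,"roll":0,"jaw":0.2}
    - {"dx":0,"dy":0,"dz":0,"roll":0,"jaw":0.2}
    - {"dx":0,"dy":0,"dz":0,"roll":0,"jaw":0.2}
    - {"dx":0,"dy":0,"dz":-10,"roll":0,"jaw":0.2}
    - {"dx":0,"dy":0,"dz":-30,"roll":0,"jaw":0.2}
    - {"dx":0,"dy":0,"dz":-40,"roll":0,"jaw":0.2}
    - {"dx":0,"dy":0,"dz":-40,"roll":0,"jaw":0.2}
    - {"dx":0,"dy":0,"dz":-30,"roll":0,"jaw":0.2}
    - {"dx":0,"dy":0,"dz":-10,"roll":0,"jaw":0.2}

```text
time_s: 22.9
ee_pos: [0.6033, -0.1016, 0.1891]
eef_rot: [3.138, 0.006, 2.357]
force: [-0.1, 0.3, 0.5]
grip_width: 0.0377
grip_force: 0.0
```

>>> send_rows:
  rows:
    - {"dx":0,"dy":0,"dz":0,"roll":0,"jaw":0.2}
    - {"dx":0,"dy":0,"dz":0,"roll":0,"jaw":0.2}
    - {"dx":0,"dy":0,"dz":0,"roll":0,"jaw":0.2}

```text
time_s: 23.15
ee_pos: [0.6013, -0.1012, 0.1808]
eef_rot: [-3.14, -0.002, 2.357]
force: [0.3, 0.0, 0.4]
grip_width: 0.0374
grip_force: 0.0
```

```bash
python3 -c "
from h import *
o=st()
c=snap('wrist','w23.png');P=pts(c);hsv=cv2.cvtColor(c['frame'],cv2.COLOR_RGB2HSV)
y=o['eef_rot'][2];ax=np.array([np.cos(y),np.sin(y)]);d=P[...,:2]-o['ee_pos'][:2];s=d@ax;l=d@np.array([-ax[1],ax[0]])
for a,b in [(.07,.1),(.11,.128),(.135,.15),(.16,.19)]:
    for side in (-1,1):
        k=(s>a)&(s<b)&(l*side>.035)&(l*side<.055)&(P[...,2]>.03)&(P[...,2]<.06);print(a,side,k.sum(),np.median(P[k][:,2]).round(4) if k.any() else None)
m=((hsv[...,0]<22)&(hsv[...,1]>60)&(s>.0)&(s<.15)&(abs(l)<.042)&(P[...,2]>.018)&(P[...,2]<.05)).astype(np.uint8)
n,L,S,ce=cv2.connectedComponentsWithStats(m);print('cubes',[(int(S[i][4]),s[L==i].mean().round(3),l[L==i].mean().round(3),np.median(P[L==i][:,2]).round(3)) for i in range(1,n) if S[i][4]>20])
c=snap('top','t23.png');P=pts(c);h=P[...,2];b=(h>.058)&(h<.075);b[:215]=0;b[295:]=0;b[:,:135]=0;b[:,215:]=0
print('bowl',cv2.minEnclosingCircle(P[b][:,:2].astype(np.float32)))
"
```

```text
t 23.15 p [ 0.6013 -0.1012  0.1808] yaw 135.04 F [0.32 0.   0.37] M [-0.02  0.01  0.01] w 0.0374 gf 0.0
0.07 -1 226 0.0414
0.07 1 250 0.0414
0.11 -1 220 0.0407
0.11 1 215 0.0404
0.135 -1 132 0.0415
0.135 1 135 0.0413
0.16 -1 68 0.0412
0.16 1 80 0.0414
cubes [(340, np.float64(0.114), np.float64(0.023), np.float64(0.03)), (309, np.float64(0.114), np.float64(-0.027), np.float64(0.03))]
bowl ((0.46930447220802307, 0.3780156970024109), 0.08050666004419327)
```

The dish is level with its rims at 41 mm, the cubes lie against the divider, and the bowl has not moved. I'll hand it in.

```bash
python3 -c "
from station import *
print(hand_in())"
```

```text
the job is handed in; nothing more can be done
None
```

The job is handed in: the dish stands level on the open worktop and released, all three nuts are in the bowl, and the bowl has not moved. The last measurement picked out only two of the three sugar cubes, but all three were lying against the divider after the pour.

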